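# Set out the polished silver by height

### The arm

A 6-joint arm with a two-finger parallel gripper is mounted at the origin on a cart in front of the work surface, level with it; the furniture and walls round the work are solid. World frame = base frame: x ahead of the robot, y to its left, z up, the work surface at z = 0. Lengths are in mm, angles in rad, forces in N, time in s.
With the tool pointing down it reaches from about 425 to 950 mm from the base axis. Payload 14.7 kg.
Tool frame: the origin (TCP) lies between the finger pads; the fingertips stand 11 mm ahead of it and the grasp point (between the pads) lies 8 mm behind it; z points along the fingers, y is the line along which they close (so a half turn about z gives the same grasp; the last joint's range is limited). The gripper opens to 85 mm and grips with 20 to 120 N. Pads are 22 mm wide; open, the fingers measure 114 mm over their backs; the gripper's body (76 mm by 85 mm) begins 54 mm behind the grasp point. The pads swing forward as they close: fully open they stand 13 mm farther back than shut.
Start: joints at [1.081, 0.48, 1.596, -0, 1.065, -0.047], TCP at [278.482, 587.316, 242.297] pointing down, gripper open.
Joint ranges: [-2.75, 2.75], [-0.82, 2.05], [0.23, 2.67], [-1.56, 4.7], [0.09, 2.69], [-2.92, 2.92]. Speed limits (rad/s): [1.89, 1.89, 2.39, 3.01, 3.01, 3.01].

### API

Orientations are given as a unit quaternion [x, y, z, w].
In Python, from plant import * gives the robot as it stands. The module is installed in compiled form; this text tells all that it offers.
- The arm moves only by the tool apply_moves, never from a script. Its argument "plan" is a list of rows, each an object of numbers: "dx", "dy", "dz": the shift along the tool's x, y, z in cm; "yaw": the turn about the tool's z in rad. In form: [{"dx": .., "dy": .., "dz": .., "yaw": ..}, ...]. A call has 1 to 12 rows; each row shifts and turns the commanded pose from where the row before left it, along the tool's axes as they then stand; what a row does not reach is not made up. A row lasts 1/12 s, in which the tool goes at most 41.7 mm and 7.16 degrees, less where a joint would pass 70% of its speed; a pose out of reach is approached as far as the arm can. A call with a gripper value outside its range is refused whole. "jaw" is the finger opening in cm, from 0 to 8.54, set as the call begins (left out, the last holds). The fingers move at their own pace and stop on an object; "grip_force" is the grip in N (left out, the last holds). Time passes only in rows, so rows that do not move let the fingers close. It gives the time, the measured TCP pose, the force, the opening and the grip force at its end, in the units of the state.
- read_state(): the state, without advancing time (a new reading comes with each control period).
- camera(name): name is "side" or "top" or "wrist"; returns a dict with "image" (400x640x3 uint8, red, green, blue), "camera_matrix" (3x3 intrinsics, pixels), "cam_to_world" (4x4, takes a point from camera to world coordinates); the wrist camera has in their place "mount" (4x4, takes a point from camera to tool coordinates, whose origin is the TCP and whose axes are the flange's). Camera axes: x right, y up, looking along -z (the intrinsics and any distortion apply to the point x, -y, -z); pixel columns grow to the right and rows downward; lengths in mm; the calibration is good to about 2 mm. The wrist camera is an equidistant fisheye: a pixel r from the principal point sees the ray r / f radians off the axis. A picture is of the moment at which its call begins: read the wrist's pose just before it. There is no depth.
- sign_off(): hands the job in; it is judged then, once.
The state is a dict: "t": time; "joints": joint angles; "dq": joint speeds; "tau": joint torques, N m; "eef_pos": TCP position; "tool_rot": TCP orientation; "ft_force": force on the tool from outside, world axes, zero at the start; "moment": the same for the moment, N m; "width": opening from 0.0 (shut) to 1.0 (fully open); "grip_force": force on a finger pad.
Only numpy, scipy, OpenCV 4.12 (cv2) and the standard library are available. Lean on these libraries where they do the work, as an engineer would, in place of code of your own. Each camera call takes 0.05 s, during which the arm holds its last target. There are 200 camera calls.

### The job

The silver has been polished: line the four pieces (bottle stopper, egg cup, jigger and sugar caster) up in order of height on the display board, one standing upright in the middle of each cork pad, with the tallest next to the round wooden knob and the shortest at the far end of the row. Do not knock any over, let go of them all, and leave the polish tin where it is.

Things in the scene. Friction and masses are not known exactly. Their poses are not given: they have to be found in the camera images.
- stopper_center (a point): silver bottle stopper with a ball grip, the smallest piece: 49 mm tall, 25 mm across, standing upright, loose. The point is on its axis half-way up (24.5 mm above its foot); z points up along the axis. It is round about its upright axis, so any yaw grasps alike. 
- egg_cup_center (a point): silver egg cup on a foot: 60 mm tall, 46 mm across the bowl, standing upright, loose. The point is on its axis half-way up (30 mm above its foot); z points up along the axis. It is round about its upright axis, so any yaw grasps alike. Grip the bowl, 10 mm above this point.
- jigger_center (a point): silver double jigger (two cones meeting at a waist): 70 mm tall, 43 mm across both rims, standing upright, loose. It behaves as a plain 43 mm wide cylinder: the fingers stop there and not at the waist. The point is on its axis half-way up (35 mm above its foot); z points up along the axis. It is round about its upright axis, so any yaw grasps alike. 
- caster_center (a point): silver sugar caster (a straight round shaker with a pierced dome and a tiny knop on top), the tallest piece: 95 mm tall, 42 mm across, its straight body 40 mm thick from 13 to 62 mm above the foot; standing upright, loose. The point is on its axis half-way up (47.5 mm above its foot); z points up along the axis. It is round about its upright axis, so any yaw grasps alike. 
- pad_a_top (a point): one of four alike round cork pads, 60 mm across and 3 mm thick, fixed in one straight row on a low dark wooden board (404 x 94 mm, 10 mm high) with 85 mm between neighbouring centres; the letters come in any order along the row. This point is the centre of the pad's top face, 13 mm above the worktop
- pad_b_top (a point): one of four alike round cork pads, 60 mm across and 3 mm thick, fixed in one straight row on a low dark wooden board (404 x 94 mm, 10 mm high) with 85 mm between neighbouring centres; the letters come in any order along the row. This point is the centre of the pad's top face, 13 mm above the worktop
- pad_c_top (a point): one of four alike round cork pads, 60 mm across and 3 mm thick, fixed in one straight row on a low dark wooden board (404 x 94 mm, 10 mm high) with 85 mm between neighbouring centres; the letters come in any order along the row. This point is the centre of the pad's top face, 13 mm above the worktop
- pad_d_top (a point): one of four alike round cork pads, 60 mm across and 3 mm thick, fixed in one straight row on a low dark wooden board (404 x 94 mm, 10 mm high) with 85 mm between neighbouring centres; the letters come in any order along the row. This point is the centre of the pad's top face, 13 mm above the worktop
- finial: round wooden knob, 26 mm across and 39 mm high, fixed on the board at one end of the row, in line with the pads, 60 mm from the centre of the nearest pad; it may be at either end (the other end has a flat bar 6 mm high). Origin: centre of its underside, on the board's top, 10 mm above the worktop
- polish_tin: loose round tin of silver polish, 67 mm across and 44 mm high, behind the silver as the robot sees it; to be left alone. Origin: centre of its underside. (Wall cabinets overhang the back of the worktop from about x = 0.6 m on, low enough to meet a wrist that swings out under them.)
Mind the look-alikes: they are no part of the job. Leave any black or turquoise look-alike of the part that bears jigger_center alone.

How it is judged (in metres and radians):
At the end, for the whole second after the job is handed in: Counted from the knob the pads carry sugar caster, jigger, egg cup, stopper; each piece's axis is within 15 mm of its pad's centre, it stands upright (within 0.12 rad) on the pad (height within 6 mm), at rest and released ((horizontal distance between stopper_center and pad_a_top below 0.015 m or horizontal distance between stopper_center and pad_b_top below 0.015 m or horizontal distance between stopper_center and pad_c_top below 0.015 m or horizontal distance between stopper_center and pad_d_top below 0.015 m) and horizontal distance between stopper_center and finial between 0.285 and 0.345 m and angle between each of stopper_center, egg_cup_center, jigger_center, caster_center's own z axis and vertical below 0.12 rad and height (world z) of stopper_center between 0.0315 and 0.0435 m and linear speed of each of stopper, egg_cup, jigger, caster below 0.02 m/s and (horizontal distance between egg_cup_center and pad_a_top below 0.015 m or horizontal distance between egg_cup_center and pad_b_top below 0.015 m or horizontal distance between egg_cup_center and pad_c_top below 0.015 m or horizontal distance between egg_cup_center and pad_d_top below 0.015 m) and horizontal distance between egg_cup_center and finial between 0.2 and 0.26 m and height (world z) of egg_cup_center between 0.037 and 0.049 m and (horizontal distance between jigger_center and pad_a_top below 0.015 m or horizontal distance between jigger_center and pad_b_top below 0.015 m or horizontal distance between jigger_center and pad_c_top below 0.015 m or horizontal distance between jigger_center and pad_d_top below 0.015 m) and horizontal distance between jigger_center and finial between 0.115 and 0.175 m and height (world z) of jigger_center between 0.042 and 0.054 m and (horizontal distance between caster_center and pad_a_top below 0.015 m or horizontal distance between caster_center and pad_b_top below 0.015 m or horizontal distance between caster_center and pad_c_top below 0.015 m or horizontal distance between caster_center and pad_d_top below 0.015 m) and horizontal distance between caster_center and finial between 0.03 and 0.09 m and height (world z) of caster_center between 0.0545 and 0.0665 m); the robot touches nothing.
It fails at once if the polish tin was moved more than 30 mm (distance of polish_tin from where it was at the start of the episode above 0.03 m).
It fails at once if a silver piece was tipped over (angle between any of stopper_center, egg_cup_center, jigger_center, caster_center's own z axis and vertical above 0.8 rad).
It also fails if it takes over 128 s, if anything falls off the work surface, if the arm or the gripper's body presses on something with over 40 N, if the wrist force passes 120 N, or if a joint passes its speed limit or range.

## Working session

There is one attempt and no reset: what is moved stays moved. The work goes in short steps, Python scripts to look and compute and a tool call to move; the robot and the scene stay as the last step left them, time stands still between calls to the robot, and variables do not carry over. Pictures are saved under pics/ and viewed, at most 14 in all, crops included, and the job is handed in when it is done.

Besides the shell and the picture viewer there is one more tool, called after ">>>" as name([rows], argument=value, ...), one row to a line, values as JSON. apply_moves: Moves the arm, as the interface text tells. Its arguments: {"type":"object","properties":{"plan":{"type":"array"},"jaw":{"type":"number"},"grip_force":{"type":"number"}},"required":["plan"]}

```bash
mkdir -p pics; cat > h.py <<'E'
from plant import *
import numpy as np, cv2
def grab(n):
    s=read_state(); c=camera(n); return s,c
def ray(c,u,v):
    K=np.array(c["camera_matrix"]); T=np.array(c["cam_to_world"])
    d=np.linalg.inv(K)@[u,v,1]; d=T[:3,:3]@[d[0],-d[1],-d[2]]
    return T[:3,3],d
def at_z(c,u,v,z):
    o,d=ray(c,u,v); return o+d*(z-o[2])/d[2]
def proj(c,p):
    T=np.linalg.inv(np.array(c["cam_to_world"])); q=T[:3,:3]@p+T[:3,3]
    w=np.array(c["camera_matrix"])@[q[0],-q[1],-q[2]]; return w[:2]/w[2]
E
python3 - <<'E'
from h import *
import pickle
d={}
for n in("side","top"):
    s,c=grab(n); d[n]=c
    cv2.imwrite(f"pics/{n}0.png",c["image"][...,::-1]); print(n,{k:np.round(v,3).tolist() for k,v in c.items() if k!="image"})
pickle.dump(d,open("c0.pkl","wb"))
print(s)
E
```

```text
side {'camera_matrix': [[423.774, 0.0, 324.406], [0.0, 423.774, 199.947], [0.0, 0.0, 1.0]], 'cam_to_world': [[0.951, 0.176, -0.253, 176.795], [-0.308, 0.513, -0.801, -934.711], [-0.011, 0.84, 0.543, 693.322], [0.0, 0.0, 0.0, 1.0]]}
top {'camera_matrix': [[413.702, 0.0, 316.658], [0.0, 413.702, 197.829], [0.0, 0.0, 1.0]], 'cam_to_world': [[-0.027, 0.996, -0.088, 361.118], [-0.999, -0.024, 0.03, 20.386], [0.028, 0.089, 0.996, 1269.381], [0.0, 0.0, 0.0, 1.0]]}
{'t': 0.05, 'joints': array([ 1.08140889e+00,  4.80844383e-01,  1.59684243e+00, -2.29545216e-05,
        1.06511751e+00, -4.66160190e-02]), 'dq': array([ 0.00117662, -0.00197634, -0.00057126,  0.00219826,  0.00098726,
       -0.00271302]), 'tau': array([-2.08907608e-03, -9.53106308e+01, -4.31499016e+01, -2.88420620e-05,
        5.02373863e-03,  8.39453060e-05]), 'eef_pos': array([278.30330372, 586.97661845, 241.67596763]), 'tool_rot': array([ 2.19576255e-01,  9.75595152e-01, -5.86866257e-04, -1.50749119e-04]), 'ft_force': array([-0.22207925, -0.1860425 , -1.24547791]), 'moment': array([-0.03542154,  0.02942514,  0.00704638]), 'grip_force': 0.0, 'width': 0.9997350024444167}
```

View pics/side0.png

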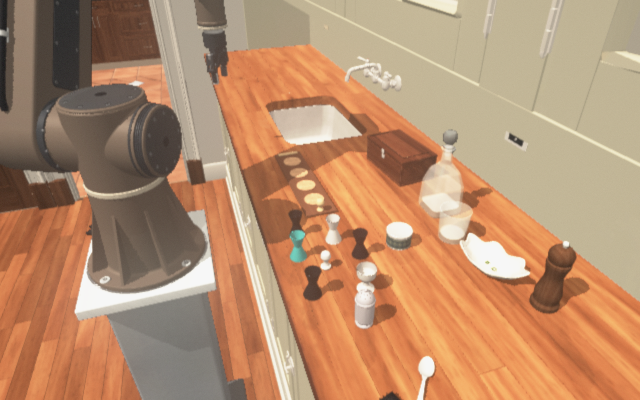

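View pics/top0.png

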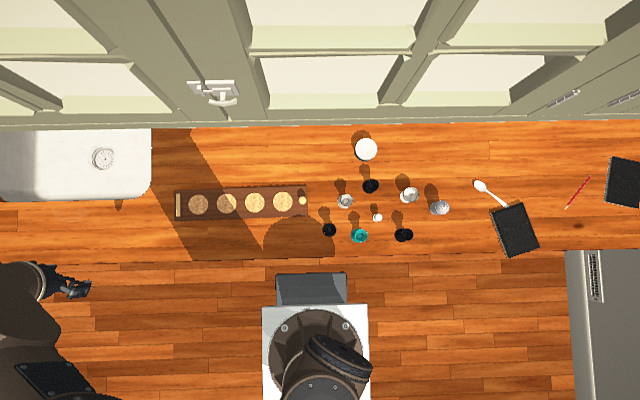

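The side view shows the board with pads at (290,160) to (314,200) and the knob at (320,210). The jigger-shaped candidates are silver (333,229), black (296,222), (360,243), (313,282) and turquoise (298,246); only the silver one at (333,229) fits. The stopper is at (325,260), the egg cup at (366,275), the caster at (364,307) and the tin at (399,236). I'll confirm in enlarged crops.

```bash
python3 - <<'E'
import cv2
a=cv2.imread("pics/top0.png")[135:255,310:470]; cv2.imwrite("pics/topc.png",cv2.resize(a,None,fx=5,fy=5,interpolation=cv2.INTER_CUBIC))
a=cv2.imread("pics/top0.png")[180:225,165:315]; cv2.imwrite("pics/topb.png",cv2.resize(a,None,fx=5,fy=5,interpolation=cv2.INTER_CUBIC))
a=cv2.imread("pics/side0.png")[190:335,270:430]; cv2.imwrite("pics/sidec.png",cv2.resize(a,None,fx=4,fy=4,interpolation=cv2.INTER_CUBIC))
E
```

```text
(no output)
```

View pics/topc.png

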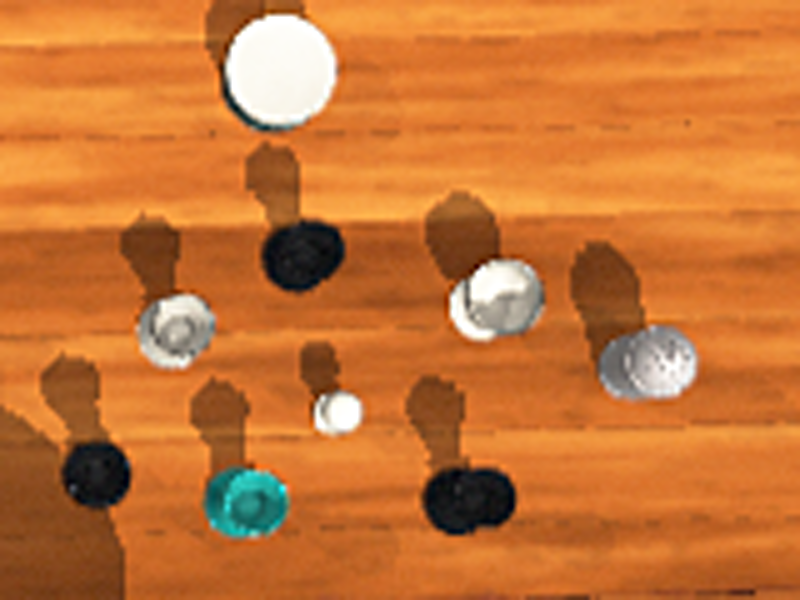

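View pics/topb.png

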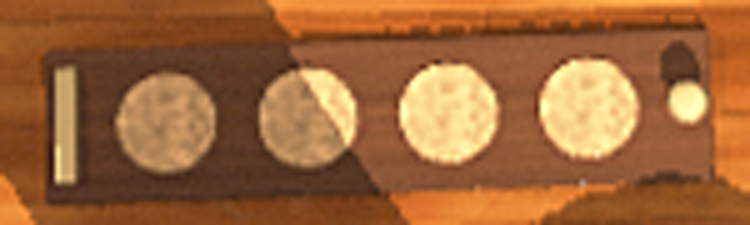

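View pics/sidec.png

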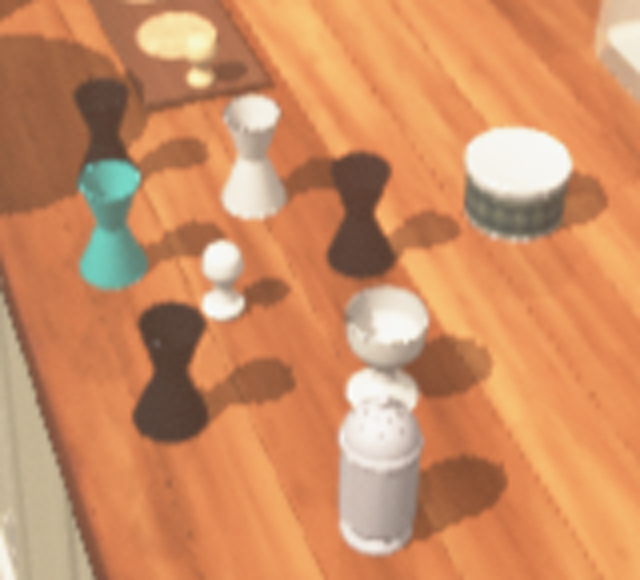

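The crops show four silver pieces: jigger, stopper, egg cup and caster. Three jiggers are black and one is turquoise. The knob is on the right end of the board (+/- y to be computed), next to the pad at top pixel ~(282.5,201.5).

```bash
python3 - <<'E'
from h import *
import pickle
d=pickle.load(open("c0.pkl","rb"))
T=lambda x,y,z,o=(310,135):at_z(d["top"],(x+.5)/5-.5+o[0],(y+.5)/5-.5+o[1],z)
S=lambda x,y,z:at_z(d["side"],(x+.5)/4-.5+270,(y+.5)/4-.5+190,z)
for n,p in dict(jig=T(181,327,70),jigfoot=T(173,332,0),egg=T(506,297,58),stop=T(340,412,37),cast=T(660,361,64),castfoot=T(634,367,4),tin=T(281,71,44),bl1=T(98,475,70),bl2=T(308,252,70),bl3=T(485,497,70),bl3f=T(457,500,0),turq=T(252,500,70)).items(): print("T",n,p.round(1))
for n,p in dict(jig=S(251,112,70),jigf=S(254,198,0),egg=S(387,315,59),eggf=S(382,393,2),stop=S(222,262,37),stopf=S(222,305,2),cast=S(380,437,64),castf=S(376,533,2),tin=S(518,160,44),bl2=S(361,165,70),bl2f=S(361,258,0),bl3=S(172,316,70),turq=S(110,178,70)).items(): print("S",n,p.round(1))
P=[T(x,y,13,(165,180)) for x,y in((166,122),(308,117),(448,113),(588,108))]+[T(687,103,45,(165,180))]
print(np.round(P,1),np.linalg.norm(np.diff(P,axis=0)[:,:2],axis=1))
for x,y in((290,160),(299,172.5),(306,185),(314,200)): print(at_z(d["side"],x,y,13).round(1))
E
```

```text
T jig [ 459.1 -101.1   70. ]
T jigfoot [ 461.8 -103.1    0. ]
T egg [ 473.1 -295.9   58. ]
T stop [ 408.4 -198.1   37. ]
T cast [ 432.5 -383.8   64. ]
T castfoot [ 432.7 -387.5    4. ]
T tin [ 614.6 -169.3   44. ]
T bl1 [374.3 -50.1  70. ]
T bl2 [ 501.3 -177.1   70. ]
T bl3 [ 355.6 -274.9   70. ]
T bl3f [ 353.9 -274.7    0. ]
T turq [ 357.5 -139.    70. ]
S jig [460.8 -99.8  70. ]
S jigf [462.9 -99.6   0. ]
S egg [ 474.3 -292.5   59. ]
S eggf [ 473.1 -294.3    2. ]
S stop [ 409.8 -196.1   37. ]
S stopf [ 409.9 -194.7    2. ]
S cast [ 433.8 -379.9   64. ]
S castf [ 431.3 -387.     2. ]
S tin [ 616.1 -169.6   44. ]
S bl2 [ 506.1 -174.2   70. ]
S bl2f [ 506.9 -178.7    0. ]
S bl3 [ 358.6 -267.2   70. ]
S turq [ 358.1 -137.7   70. ]
[[462.7 341.7  13. ]
 [463.6 256.4  13. ]
 [463.9 171.9  13. ]
 [464.8  87.1  13. ]
 [463.7  26.7  45. ]] [85.3255091  84.47018221 84.83793098 60.40271312]
[459.3 351.6  13. ]
[465.8 255.4  13. ]
[465.7 170.6  13. ]
[464.5  79.5  13. ]
```

>>> apply_moves([
  {"yaw": 0.125},
  {"yaw": 0.125},
  {"yaw": 0.125},
  {"yaw": 0.125},
  {"yaw": 0.125},
  {"yaw": 0.125},
  {"yaw": 0.125},
  {"yaw": 0.125},
  {"yaw": 0.125},
  {},
  {},
], jaw=8.5)

```text
invalid input at $.plan[0]: expected keys dx, dy, dz, yaw
```

>>> apply_moves([
  {"dx": 0, "dy": 0, "dz": 0, "yaw": 0.124},
  {"dx": 0, "dy": 0, "dz": 0, "yaw": 0.124},
  {"dx": 0, "dy": 0, "dz": 0, "yaw": 0.124},
  {"dx": 0, "dy": 0, "dz": 0, "yaw": 0.124},
  {"dx": 0, "dy": 0, "dz": 0, "yaw": 0.124},
  {"dx": 0, "dy": 0, "dz": 0, "yaw": 0.124},
  {"dx": 0, "dy": 0, "dz": 0, "yaw": 0.124},
  {"dx": 0, "dy": 0, "dz": 0, "yaw": 0.124},
  {"dx": 0, "dy": 0, "dz": 0, "yaw": 0.124},
  {"dx": 0, "dy": 0, "dz": 0, "yaw": 0.012},
  {"dx": 0, "dy": 0, "dz": 0, "yaw": 0},
], jaw=8.5)

```text
t: 1.02
eef_pos: [278.4, 587.2, 242.0]
tool_rot: [0.706, 0.708, -0.0, 0.0]
ft_force: [-0.3, 0.3, 0.4]
width: 0.999
grip_force: 0.0
```

>>> apply_moves([
  {"dx": -3.5, "dy": 1.6, "dz": 0, "yaw": 0},
  {"dx": -3.5, "dy": 1.6, "dz": 0, "yaw": 0},
  {"dx": -3.5, "dy": 1.6, "dz": 0, "yaw": 0},
  {"dx": -3.5, "dy": 1.6, "dz": 0, "yaw": 0},
  {"dx": -3.5, "dy": 1.6, "dz": 0, "yaw": 0},
  {"dx": -3.5, "dy": 1.6, "dz": 0, "yaw": 0},
  {"dx": -3.5, "dy": 1.6, "dz": 0, "yaw": 0},
  {"dx": -3.5, "dy": 1.6, "dz": 0, "yaw": 0},
  {"dx": -3.5, "dy": 1.6, "dz": 0, "yaw": 0},
  {"dx": -3.5, "dy": 1.6, "dz": 0, "yaw": 0},
  {"dx": -3.5, "dy": 1.6, "dz": 0, "yaw": 0},
  {"dx": -3.5, "dy": 1.6, "dz": 0, "yaw": 0},
])

```text
t: 2.02
eef_pos: [470.9, 165.5, 242.5]
tool_rot: [0.705, 0.709, 0.0, 0.0]
ft_force: [1.4, -0.1, -0.5]
width: 0.994
grip_force: 0.0
```

>>> apply_moves([
  {"dx": -3.5, "dy": 0, "dz": 0, "yaw": 0},
  {"dx": -3.5, "dy": 0, "dz": 0, "yaw": 0},
  {"dx": -3.5, "dy": 0, "dz": 0, "yaw": 0},
  {"dx": -3.5, "dy": 0, "dz": 0, "yaw": 0},
  {"dx": -3.5, "dy": 0, "dz": 0, "yaw": 0},
  {"dx": -3.5, "dy": 0, "dz": 0, "yaw": 0},
  {"dx": -3.5, "dy": 0, "dz": 0, "yaw": 0},
  {"dx": -3.5, "dy": 0, "dz": 0, "yaw": 0},
  {"dx": -3.5, "dy": 0, "dz": 0, "yaw": 0},
  {"dx": -3.5, "dy": 0, "dz": 0, "yaw": 0},
  {"dx": -3.5, "dy": 0, "dz": 0, "yaw": 0},
  {"dx": -3.5, "dy": 0, "dz": 0, "yaw": 0},
])

```text
t: 3.02
eef_pos: [470.1, -254.5, 242.4]
tool_rot: [0.705, 0.709, 0.0, 0.0]
ft_force: [1.1, 0.1, 0.4]
width: 0.996
grip_force: 0.0
```

>>> apply_moves([
  {"dx": -3.25, "dy": -0.9, "dz": 0, "yaw": 0},
  {"dx": -3.25, "dy": -0.9, "dz": 0, "yaw": 0},
  {"dx": -3.25, "dy": -0.9, "dz": 0, "yaw": 0},
  {"dx": -3.25, "dy": -0.9, "dz": 0, "yaw": 0},
  {"dx": 0, "dy": 0, "dz": 2, "yaw": 0},
  {"dx": 0, "dy": 0, "dz": 2, "yaw": 0},
  {"dx": 0, "dy": 0, "dz": 2, "yaw": 0},
  {"dx": 0, "dy": 0, "dz": 2, "yaw": 0},
  {"dx": 0, "dy": 0, "dz": 0, "yaw": 0},
])

```text
t: 3.77
eef_pos: [432.9, -381.3, 158.9]
tool_rot: [0.706, 0.709, -0.0, -0.003]
ft_force: [-1.8, 0.8, -1.2]
width: 0.993
grip_force: 0.0
```

```bash
python3 - <<'E'
from h import *
s,c=grab("wrist"); cv2.imwrite("pics/w1.png",c["image"][...,::-1]); print(s["eef_pos"],s["tool_rot"],np.round(c["camera_matrix"],1),np.round(c["mount"],3))
E
```

```text
[ 432.88471891 -381.34191893  158.9380211 ] [ 7.05686435e-01  7.08519570e-01 -3.61922461e-05 -2.58325937e-03] [[309.7   0.  317.3]
 [  0.  309.7 203. ]
 [  0.    0.    1. ]] [[ 1.00000e-03  9.49000e-01  3.16000e-01  8.20580e+01]
 [ 1.00000e+00 -1.00000e-03  0.00000e+00 -1.38000e-01]
 [ 1.00000e-03  3.16000e-01 -9.49000e-01 -1.30538e+02]
 [ 0.00000e+00  0.00000e+00  0.00000e+00  1.00000e+00]]
```

View pics/w1.png

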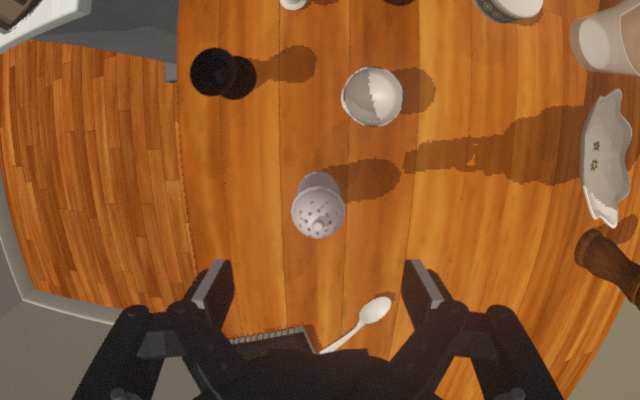

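The caster at (318,213) is centred between the fingertips (about 220 and 416), so x is right. I'll check y by projection.

```bash
cat >> h.py <<'E'
from scipy.spatial.transform import Rotation as Ro
def wz(s,c,u,v,z):
    K=np.array(c["camera_matrix"]);M=np.array(c["mount"])
    a=np.array([u-K[0,2],v-K[1,2]])/K[0,0]; t=np.hypot(*a); e=a/max(t,1e-9)
    d=np.array([np.sin(t)*e[0],-np.sin(t)*e[1],-np.cos(t)])
    R=Ro.from_quat(s["tool_rot"]).as_matrix(); d=R@M[:3,:3]@d; o=R@M[:3,3]+s["eef_pos"]
    return o+d*(z-o[2])/d[2]
E
python3 - <<'E'
from h import *
s=read_state();c=dict(camera_matrix=[[309.7,0,317.3],[0,309.7,203],[0,0,1]],mount=[[.001,.949,.316,82.058],[1,-.001,0,-.138],[.001,.316,-.949,-130.538],[0,0,0,1]])
print(wz(s,c,318,213,66),wz(s,c,372,97,59),wz(s,c,318,190,4))
E
```

```text
[ 433.65666891 -382.73978351   66.        ] [ 473.3605259  -293.67975335   59.        ] [ 433.60078077 -381.83072961    4.        ]
```

>>> apply_moves([
  {"dx": -0.15, "dy": 0.05, "dz": 1.5, "yaw": 0},
  {"dx": 0, "dy": 0, "dz": 1.5, "yaw": 0},
  {"dx": 0, "dy": 0, "dz": 1.5, "yaw": 0},
  {"dx": 0, "dy": 0, "dz": 1.5, "yaw": 0},
  {"dx": 0, "dy": 0, "dz": 1.5, "yaw": 0},
  {"dx": 0, "dy": 0, "dz": 1.5, "yaw": 0},
  {"dx": 0, "dy": 0, "dz": 1.5, "yaw": 0},
  {"dx": 0, "dy": 0, "dz": 1.2, "yaw": 0},
  {"dx": 0, "dy": 0, "dz": 0, "yaw": 0},
  {"dx": 0, "dy": 0, "dz": 0, "yaw": 0},
])

```text
t: 4.65
eef_pos: [435.2, -384.3, 45.7]
tool_rot: [0.707, 0.707, 0.0, -0.0]
ft_force: [-0.1, 0.5, 0.8]
width: 0.998
grip_force: 0.0
```

>>> apply_moves([
  {"dx": 0, "dy": 0, "dz": 0, "yaw": 0},
  {"dx": 0, "dy": 0, "dz": 0, "yaw": 0},
  {"dx": 0, "dy": 0, "dz": 0, "yaw": 0},
  {"dx": 0, "dy": 0, "dz": 0, "yaw": 0},
  {"dx": 0, "dy": 0, "dz": 0, "yaw": 0},
  {"dx": 0, "dy": 0, "dz": 0, "yaw": 0},
  {"dx": 0, "dy": 0, "dz": 0, "yaw": 0},
  {"dx": 0, "dy": 0, "dz": 0, "yaw": 0},
  {"dx": 0, "dy": 0, "dz": 0, "yaw": 0},
  {"dx": 0, "dy": 0, "dz": 0, "yaw": 0},
  {"dx": 0, "dy": 0, "dz": 0, "yaw": 0},
  {"dx": 0, "dy": 0, "dz": 0, "yaw": 0},
], jaw=3.0, grip_force=40)

```text
t: 5.65
eef_pos: [435.0, -384.4, 46.1]
tool_rot: [0.707, 0.707, -0.0, 0.0]
ft_force: [-3.8, 0.5, 8.8]
width: 0.469
grip_force: 39.0
```

>>> apply_moves([
  {"dx": 0, "dy": 0, "dz": -1, "yaw": 0},
  {"dx": 0, "dy": 0, "dz": -2, "yaw": 0},
  {"dx": 0, "dy": 0, "dz": -3, "yaw": 0},
  {"dx": 0, "dy": 0, "dz": -3, "yaw": 0},
  {"dx": 0, "dy": 0, "dz": -3, "yaw": 0},
  {"dx": 0, "dy": 0, "dz": -2, "yaw": 0},
  {"dx": 1, "dy": 0.5, "dz": 0, "yaw": 0},
  {"dx": 2, "dy": 0.5, "dz": 0, "yaw": 0},
  {"dx": 3, "dy": 0.5, "dz": 0, "yaw": 0},
  {"dx": 3, "dy": 0.5, "dz": 0, "yaw": 0},
  {"dx": 3, "dy": 0.5, "dz": 0, "yaw": 0},
  {"dx": 3, "dy": 0.4, "dz": 0, "yaw": 0},
])

```text
t: 6.65
eef_pos: [463.8, -232.4, 185.3]
tool_rot: [0.707, 0.707, 0.0, -0.0]
ft_force: [1.7, 0.5, -1.3]
width: 0.469
grip_force: 40.6
```

>>> apply_moves([
  {"dx": 3, "dy": 0, "dz": 0, "yaw": 0},
  {"dx": 3, "dy": 0, "dz": 0, "yaw": 0},
  {"dx": 3, "dy": 0, "dz": 0, "yaw": 0},
  {"dx": 3, "dy": 0, "dz": 0, "yaw": 0},
  {"dx": 3, "dy": 0, "dz": 0, "yaw": 0},
  {"dx": 3, "dy": 0, "dz": 0, "yaw": 0},
  {"dx": 3, "dy": 0, "dz": 0, "yaw": 0},
  {"dx": 3, "dy": 0, "dz": 0, "yaw": 0},
  {"dx": 3, "dy": 0, "dz": 0, "yaw": 0},
  {"dx": 3, "dy": 0, "dz": 0, "yaw": 0},
  {"dx": 2, "dy": 0, "dz": 0, "yaw": 0},
  {"dx": 0, "dy": 0, "dz": 0, "yaw": 0},
])

```text
t: 7.65
eef_pos: [463.4, 89.1, 185.3]
tool_rot: [0.706, 0.708, 0.0, -0.0]
ft_force: [-0.1, -0.4, -1.2]
width: 0.468
grip_force: 40.6
```

>>> apply_moves([
  {"dx": -0.3, "dy": 0.1, "dz": 2, "yaw": 0},
  {"dx": 0, "dy": 0, "dz": 2.5, "yaw": 0},
  {"dx": 0, "dy": 0, "dz": 2.5, "yaw": 0},
  {"dx": 0, "dy": 0, "dz": 1.5, "yaw": 0},
  {"dx": 0, "dy": 0, "dz": 1, "yaw": 0},
  {"dx": 0, "dy": 0, "dz": 1, "yaw": 0},
  {"dx": 0, "dy": 0, "dz": 0.7, "yaw": 0},
  {"dx": 0, "dy": 0, "dz": 0.5, "yaw": 0},
  {"dx": 0, "dy": 0, "dz": 0.3, "yaw": 0},
  {"dx": 0, "dy": 0, "dz": 0.3, "yaw": 0},
  {"dx": 0, "dy": 0, "dz": 0, "yaw": 0},
  {"dx": 0, "dy": 0, "dz": 0, "yaw": 0},
])

```text
t: 8.65
eef_pos: [465.2, 82.8, 62.6]
tool_rot: [0.707, 0.707, 0.0, 0.0]
ft_force: [0.7, -0.5, -1.7]
width: 0.466
grip_force: 40.7
```

>>> apply_moves([
  {"dx": 0, "dy": 0, "dz": 0.1, "yaw": 0},
  {"dx": 0, "dy": 0, "dz": 0, "yaw": 0},
  {"dx": 0, "dy": 0, "dz": 0, "yaw": 0},
])

```text
t: 8.9
eef_pos: [465.1, 82.8, 61.5]
tool_rot: [0.707, 0.707, 0.0, 0.0]
ft_force: [-0.7, -0.4, -1.4]
width: 0.467
grip_force: 40.7
```

>>> apply_moves([
  {"dx": 0.3, "dy": -0.1, "dz": 0, "yaw": 0},
  {"dx": 0, "dy": 0, "dz": 0.1, "yaw": 0},
  {"dx": 0, "dy": 0, "dz": 0.1, "yaw": 0},
  {"dx": 0, "dy": 0, "dz": 0, "yaw": 0},
  {"dx": 0, "dy": 0, "dz": 0, "yaw": 0},
])

```text
t: 9.32
eef_pos: [464.0, 85.9, 59.2]
tool_rot: [0.707, 0.707, -0.0, -0.0]
ft_force: [0.3, 0.3, -0.5]
width: 0.462
grip_force: 40.7
```

```bash
python3 - <<'E'
from h import *
c=camera("side");a=c["image"][120:240,240:400,::-1]; cv2.imwrite("pics/s2.png",cv2.resize(a,None,fx=5,fy=5,interpolation=cv2.INTER_CUBIC))
E
```

```text
(no output)
```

View pics/s2.png

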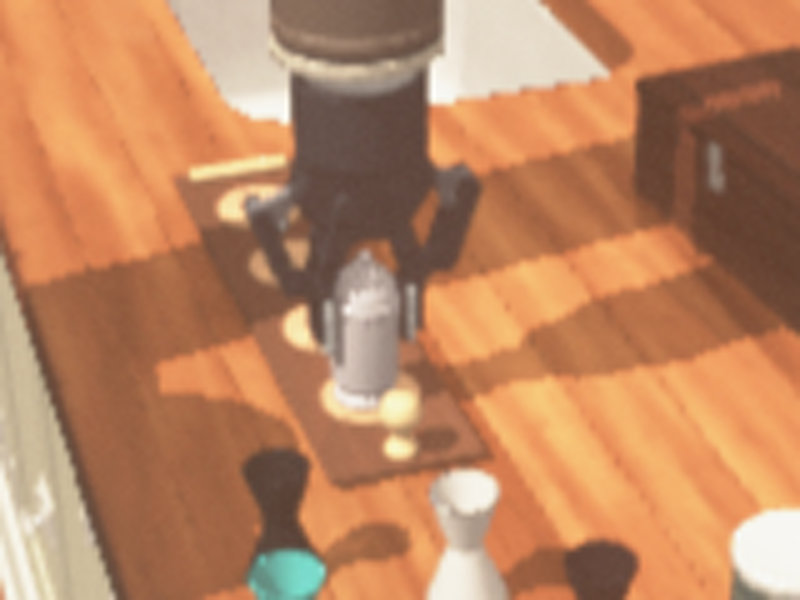

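The caster hangs upright just over the knob-side pad: foot at (363,398), pad spanning (322–418). It is about 3 mm off in x, so I'll nudge it, lower and release.

>>> apply_moves([
  {"dx": 0, "dy": 0.2, "dz": 0, "yaw": 0},
  {"dx": 0, "dy": 0, "dz": 0.1, "yaw": 0},
  {"dx": 0, "dy": 0, "dz": 0, "yaw": 0},
  {"dx": 0, "dy": 0, "dz": 0, "yaw": 0},
])

```text
t: 9.7
eef_pos: [465.8, 85.8, 58.8]
tool_rot: [0.707, 0.707, -0.0, -0.0]
ft_force: [-5.1, 0.1, 18.7]
width: 0.465
grip_force: 41.1
```

>>> apply_moves([
  {"dx": 0, "dy": 0, "dz": 0, "yaw": 0},
  {"dx": 0, "dy": 0, "dz": 0, "yaw": 0},
  {"dx": 0, "dy": 0, "dz": 0, "yaw": 0},
  {"dx": 0, "dy": 0, "dz": 0, "yaw": 0},
  {"dx": 0, "dy": 0, "dz": 0, "yaw": 0},
  {"dx": 0, "dy": 0, "dz": 0, "yaw": 0},
  {"dx": 0, "dy": 0, "dz": 0, "yaw": 0},
  {"dx": 0, "dy": 0, "dz": 0, "yaw": 0},
  {"dx": 0, "dy": 0, "dz": 0, "yaw": 0},
  {"dx": 0, "dy": 0, "dz": 0, "yaw": 0},
], jaw=8)

```text
t: 10.53
eef_pos: [466.0, 85.8, 58.3]
tool_rot: [0.707, 0.707, -0.0, -0.0]
ft_force: [-0.5, 0.4, 0.1]
width: 0.933
grip_force: 0.0
```

>>> apply_moves([
  {"dx": 0, "dy": 0, "dz": -1, "yaw": 0},
  {"dx": 0, "dy": 0, "dz": -2, "yaw": 0},
  {"dx": 0, "dy": 0, "dz": -2, "yaw": 0},
  {"dx": 0, "dy": 0, "dz": -3, "yaw": 0},
  {"dx": 0, "dy": 0, "dz": -3, "yaw": 0},
  {"dx": -1, "dy": 0, "dz": -1, "yaw": 0},
  {"dx": -3, "dy": 0, "dz": 0, "yaw": 0},
  {"dx": -3, "dy": 0, "dz": 0, "yaw": 0},
  {"dx": -3, "dy": 0, "dz": 0, "yaw": 0},
  {"dx": -3, "dy": 0, "dz": 0, "yaw": 0},
  {"dx": -3, "dy": 0, "dz": 0, "yaw": 0},
  {"dx": 0, "dy": 0, "dz": 0, "yaw": 0},
])

```text
t: 11.53
eef_pos: [466.1, -78.3, 178.9]
tool_rot: [0.708, 0.706, -0.0, 0.001]
ft_force: [0.6, 1.1, 0.1]
width: 0.933
grip_force: 0.0
```

>>> apply_moves([
  {"dx": -1.3, "dy": -0.25, "dz": 0, "yaw": 0},
  {"dx": -1.3, "dy": -0.25, "dz": 0, "yaw": 0},
  {"dx": 0, "dy": 0, "dz": 2, "yaw": 0},
  {"dx": 0, "dy": 0, "dz": 2, "yaw": 0},
  {"dx": 0, "dy": 0, "dz": 2, "yaw": 0},
  {"dx": 0, "dy": 0, "dz": 0, "yaw": 0},
  {"dx": 0, "dy": 0, "dz": 0, "yaw": 0},
])

```text
t: 12.12
eef_pos: [460.2, -100.0, 118.2]
tool_rot: [0.707, 0.707, -0.001, -0.001]
ft_force: [0.2, 0.2, 0.2]
width: 0.937
grip_force: 0.0
```

Good: on target within 1 mm. Descend 8.6 cm to TCP z ≈ 32 and grip.

>>> apply_moves([
  {"dx": -0.05, "dy": 0.1, "dz": 1.5, "yaw": 0},
  {"dx": 0, "dy": 0, "dz": 1.5, "yaw": 0},
  {"dx": 0, "dy": 0, "dz": 1.5, "yaw": 0},
  {"dx": 0, "dy": 0, "dz": 1.5, "yaw": 0},
  {"dx": 0, "dy": 0, "dz": 1.5, "yaw": 0},
  {"dx": 0, "dy": 0, "dz": 1.1, "yaw": 0},
  {"dx": 0, "dy": 0, "dz": 0, "yaw": 0},
  {"dx": 0, "dy": 0, "dz": 0, "yaw": 0},
  {"dx": 0, "dy": 0, "dz": 0, "yaw": 0},
])

```text
t: 12.87
eef_pos: [462.7, -100.9, 33.5]
tool_rot: [0.707, 0.707, 0.0, 0.001]
ft_force: [-0.3, 0.1, 0.6]
width: 0.933
grip_force: 0.0
```

>>> apply_moves([
  {"dx": 0, "dy": 0, "dz": 0, "yaw": 0},
  {"dx": 0, "dy": 0, "dz": 0, "yaw": 0},
  {"dx": 0, "dy": 0, "dz": 0, "yaw": 0},
  {"dx": 0, "dy": 0, "dz": 0, "yaw": 0},
  {"dx": 0, "dy": 0, "dz": 0, "yaw": 0},
  {"dx": 0, "dy": 0, "dz": 0, "yaw": 0},
  {"dx": 0, "dy": 0, "dz": 0, "yaw": 0},
  {"dx": 0, "dy": 0, "dz": 0, "yaw": 0},
  {"dx": 0, "dy": 0, "dz": 0, "yaw": 0},
  {"dx": 0, "dy": 0, "dz": 0, "yaw": 0},
  {"dx": 0, "dy": 0, "dz": 0, "yaw": 0},
  {"dx": 0, "dy": 0, "dz": 0, "yaw": 0},
], jaw=3.3)

```text
t: 13.87
eef_pos: [462.2, -100.7, 33.0]
tool_rot: [0.707, 0.707, 0.0, 0.0]
ft_force: [-3.3, -0.7, 16.1]
width: 0.459
grip_force: 38.3
```

>>> apply_moves([
  {"dx": 0, "dy": 0, "dz": -1, "yaw": 0},
  {"dx": 0, "dy": 0, "dz": -2, "yaw": 0},
  {"dx": 0, "dy": 0, "dz": -3, "yaw": 0},
  {"dx": 0, "dy": 0, "dz": -3, "yaw": 0},
  {"dx": 0, "dy": 0, "dz": -3, "yaw": 0},
  {"dx": 0, "dy": 0, "dz": -3, "yaw": 0},
  {"dx": 0, "dy": 0.2, "dz": 0, "yaw": 0},
  {"dx": 1, "dy": 0, "dz": 0, "yaw": 0},
  {"dx": 2, "dy": 0, "dz": 0, "yaw": 0},
])

```text
t: 14.62
eef_pos: [464.0, -71.1, 182.7]
tool_rot: [0.708, 0.706, 0.0, 0.001]
ft_force: [-0.7, 0.0, -1.4]
width: 0.454
grip_force: 40.8
```

>>> apply_moves([
  {"dx": 3, "dy": 0, "dz": 0, "yaw": 0},
  {"dx": 3, "dy": 0, "dz": 0, "yaw": 0},
  {"dx": 3, "dy": 0, "dz": 0, "yaw": 0},
  {"dx": 3, "dy": 0, "dz": 0, "yaw": 0},
  {"dx": 3, "dy": 0, "dz": 0, "yaw": 0},
  {"dx": 3, "dy": 0, "dz": 0, "yaw": 0},
  {"dx": 3, "dy": 0, "dz": 0, "yaw": 0},
  {"dx": 2, "dy": 0, "dz": 0, "yaw": 0},
  {"dx": 1.3, "dy": 0, "dz": 0, "yaw": 0},
  {"dx": 0, "dy": 0, "dz": 0, "yaw": 0},
  {"dx": 0, "dy": 0, "dz": 0, "yaw": 0},
  {"dx": 0, "dy": 0, "dz": 0, "yaw": 0},
])

```text
t: 15.62
eef_pos: [463.2, 171.9, 181.8]
tool_rot: [0.707, 0.707, -0.001, -0.0]
ft_force: [-0.3, -0.3, -0.7]
width: 0.454
grip_force: 40.8
```

```bash
python3 - <<'E'
from h import *
c=camera("side");a=c["image"][100:240,240:400,::-1]; cv2.imwrite("pics/s3.png",cv2.resize(a,None,fx=4,fy=4,interpolation=cv2.INTER_CUBIC))
E
```

```text
(no output)
```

View pics/s3.png

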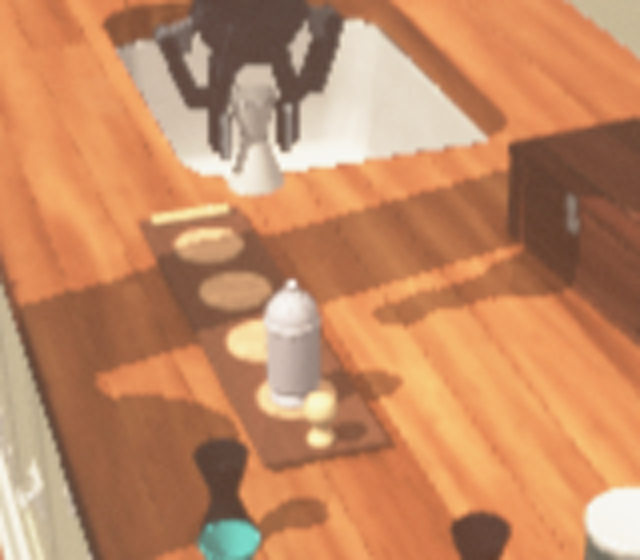

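The jigger hangs upright in the gripper at (255,140), and the caster stands centred on the pad beside the knob at (293,395). Lowering now.

>>> apply_moves([
  {"dx": 0, "dy": 0.05, "dz": 2.5, "yaw": 0},
  {"dx": 0, "dy": 0, "dz": 2.5, "yaw": 0},
  {"dx": 0, "dy": 0, "dz": 2.5, "yaw": 0},
  {"dx": 0, "dy": 0, "dz": 2, "yaw": 0},
  {"dx": 0, "dy": 0, "dz": 1.5, "yaw": 0},
  {"dx": 0, "dy": 0, "dz": 1, "yaw": 0},
  {"dx": 0, "dy": 0, "dz": 0.7, "yaw": 0},
  {"dx": 0, "dy": 0, "dz": 0.4, "yaw": 0},
  {"dx": 0, "dy": 0, "dz": 0, "yaw": 0},
  {"dx": 0, "dy": 0, "dz": 0, "yaw": 0},
  {"dx": 0, "dy": 0, "dz": 0, "yaw": 0},
])

```text
t: 16.58
eef_pos: [465.0, 172.4, 52.0]
tool_rot: [0.707, 0.707, 0.0, 0.0]
ft_force: [-0.6, 0.0, -0.7]
width: 0.456
grip_force: 40.8
```

>>> apply_moves([
  {"dx": 0, "dy": 0, "dz": 0.3, "yaw": 0},
  {"dx": 0, "dy": 0, "dz": 0.15, "yaw": 0},
  {"dx": 0, "dy": 0, "dz": 0.1, "yaw": 0},
  {"dx": 0, "dy": 0, "dz": 0, "yaw": 0},
  {"dx": 0, "dy": 0, "dz": 0, "yaw": 0},
])

```text
t: 17.0
eef_pos: [464.6, 172.4, 46.1]
tool_rot: [0.707, 0.707, 0.0, 0.0]
ft_force: [-1.2, 0.7, 5.6]
width: 0.45
grip_force: 41.9
```

Contact (5.6 N). Release and retreat, then head for the egg cup (473.5, −294).

>>> apply_moves([
  {"dx": 0, "dy": 0, "dz": 0, "yaw": 0},
  {"dx": 0, "dy": 0, "dz": 0, "yaw": 0},
  {"dx": 0, "dy": 0, "dz": 0, "yaw": 0},
  {"dx": 0, "dy": 0, "dz": 0, "yaw": 0},
  {"dx": 0, "dy": 0, "dz": 0, "yaw": 0},
  {"dx": 0, "dy": 0, "dz": 0, "yaw": 0},
  {"dx": 0, "dy": 0, "dz": 0, "yaw": 0},
  {"dx": 0, "dy": 0, "dz": 0, "yaw": 0},
  {"dx": 0, "dy": 0, "dz": 0, "yaw": 0},
  {"dx": 0, "dy": 0, "dz": 0, "yaw": 0},
], jaw=8.3)

```text
t: 17.83
eef_pos: [464.5, 172.3, 45.8]
tool_rot: [0.707, 0.707, -0.0, -0.0]
ft_force: [-1.0, -0.6, 0.8]
width: 0.966
grip_force: 0.0
```

>>> apply_moves([
  {"dx": 0, "dy": 0, "dz": -1, "yaw": 0},
  {"dx": 0, "dy": 0, "dz": -2, "yaw": 0},
  {"dx": 0, "dy": 0, "dz": -3, "yaw": 0},
  {"dx": 0, "dy": 0, "dz": -3, "yaw": 0},
  {"dx": 0, "dy": 0, "dz": -3, "yaw": 0},
  {"dx": -1, "dy": 0, "dz": -1, "yaw": 0},
  {"dx": -3, "dy": 0, "dz": 0, "yaw": 0},
  {"dx": -3.5, "dy": 0, "dz": 0, "yaw": 0},
  {"dx": -3.5, "dy": 0, "dz": 0, "yaw": 0},
  {"dx": -3.5, "dy": 0, "dz": 0, "yaw": 0},
  {"dx": -3.5, "dy": 0, "dz": 0, "yaw": 0},
  {"dx": -3.5, "dy": 0, "dz": 0, "yaw": 0},
])

```text
t: 18.83
eef_pos: [463.9, -44.4, 176.3]
tool_rot: [0.707, 0.707, 0.0, 0.0]
ft_force: [1.6, -0.5, 0.6]
width: 0.973
grip_force: 0.0
```

>>> apply_moves([
  {"dx": -3.5, "dy": 0.1, "dz": 0, "yaw": 0},
  {"dx": -3.5, "dy": 0.1, "dz": 0, "yaw": 0},
  {"dx": -3.5, "dy": 0.1, "dz": 0, "yaw": 0},
  {"dx": -3.5, "dy": 0.1, "dz": 0, "yaw": 0},
  {"dx": -3.5, "dy": 0.1, "dz": 0, "yaw": 0},
  {"dx": -3.5, "dy": 0.1, "dz": 0, "yaw": 0},
  {"dx": -2.5, "dy": 0.1, "dz": 0, "yaw": 0},
  {"dx": -1.6, "dy": 0.2, "dz": 0, "yaw": 0},
  {"dx": 0, "dy": 0, "dz": 2, "yaw": 0},
  {"dx": 0, "dy": 0, "dz": 2, "yaw": 0},
  {"dx": 0, "dy": 0, "dz": 0, "yaw": 0},
  {"dx": 0, "dy": 0, "dz": 0, "yaw": 0},
])

```text
t: 19.83
eef_pos: [472.8, -292.9, 135.4]
tool_rot: [0.707, 0.707, -0.0, -0.001]
ft_force: [0.1, 1.0, 0.1]
width: 0.97
grip_force: 0.0
```

>>> apply_moves([
  {"dx": -0.1, "dy": 0, "dz": 2, "yaw": 0},
  {"dx": 0, "dy": 0, "dz": 2, "yaw": 0},
  {"dx": 0, "dy": 0, "dz": 2, "yaw": 0},
  {"dx": 0, "dy": 0, "dz": 1.5, "yaw": 0},
  {"dx": 0, "dy": 0, "dz": 1.5, "yaw": 0},
  {"dx": 0, "dy": 0, "dz": 1.3, "yaw": 0},
  {"dx": 0, "dy": 0, "dz": 0, "yaw": 0},
  {"dx": 0, "dy": 0, "dz": 0, "yaw": 0},
  {"dx": 0, "dy": 0, "dz": 0, "yaw": 0},
])

```text
t: 20.58
eef_pos: [474.2, -294.9, 34.2]
tool_rot: [0.707, 0.707, 0.0, 0.001]
ft_force: [0.5, 0.0, 0.2]
width: 0.973
grip_force: 0.0
```

>>> apply_moves([
  {"dx": 0, "dy": 0, "dz": 0, "yaw": 0},
  {"dx": 0, "dy": 0, "dz": 0, "yaw": 0},
  {"dx": 0, "dy": 0, "dz": 0, "yaw": 0},
  {"dx": 0, "dy": 0, "dz": 0, "yaw": 0},
  {"dx": 0, "dy": 0, "dz": 0, "yaw": 0},
  {"dx": 0, "dy": 0, "dz": 0, "yaw": 0},
  {"dx": 0, "dy": 0, "dz": 0, "yaw": 0},
  {"dx": 0, "dy": 0, "dz": 0, "yaw": 0},
  {"dx": 0, "dy": 0, "dz": 0, "yaw": 0},
  {"dx": 0, "dy": 0, "dz": 0, "yaw": 0},
  {"dx": 0, "dy": 0, "dz": 0, "yaw": 0},
  {"dx": 0, "dy": 0, "dz": 0, "yaw": 0},
], jaw=3.5)

```text
t: 21.58
eef_pos: [473.8, -294.9, 33.6]
tool_rot: [0.707, 0.707, 0.0, 0.001]
ft_force: [-1.0, 0.1, 11.5]
width: 0.51
grip_force: 39.0
```

>>> apply_moves([
  {"dx": 0, "dy": 0, "dz": -1, "yaw": 0},
  {"dx": 0, "dy": 0, "dz": -2, "yaw": 0},
  {"dx": 0, "dy": 0, "dz": -3, "yaw": 0},
  {"dx": 0, "dy": 0, "dz": -3, "yaw": 0},
  {"dx": 0, "dy": 0, "dz": -3, "yaw": 0},
  {"dx": 0, "dy": -0.3, "dz": -3, "yaw": 0},
  {"dx": 1, "dy": -0.3, "dz": 0, "yaw": 0},
  {"dx": 2, "dy": -0.3, "dz": 0, "yaw": 0},
  {"dx": 3, "dy": 0, "dz": 0, "yaw": 0},
  {"dx": 3, "dy": 0, "dz": 0, "yaw": 0},
  {"dx": 3, "dy": 0, "dz": 0, "yaw": 0},
  {"dx": 3, "dy": 0, "dz": 0, "yaw": 0},
])

```text
t: 22.58
eef_pos: [463.9, -143.3, 183.1]
tool_rot: [0.707, 0.707, 0.0, 0.0]
ft_force: [0.4, -0.1, -1.4]
width: 0.511
grip_force: 40.8
```

>>> apply_moves([
  {"dx": 3, "dy": 0, "dz": 0, "yaw": 0},
  {"dx": 3, "dy": 0, "dz": 0, "yaw": 0},
  {"dx": 3, "dy": 0, "dz": 0, "yaw": 0},
  {"dx": 3, "dy": 0, "dz": 0, "yaw": 0},
  {"dx": 3, "dy": 0, "dz": 0, "yaw": 0},
  {"dx": 3, "dy": 0, "dz": 0, "yaw": 0},
  {"dx": 3, "dy": 0, "dz": 0, "yaw": 0},
  {"dx": 3, "dy": 0, "dz": 0, "yaw": 0},
  {"dx": 3, "dy": 0, "dz": 0, "yaw": 0},
  {"dx": 3, "dy": 0, "dz": 0, "yaw": 0},
  {"dx": 3, "dy": 0, "dz": 0, "yaw": 0},
  {"dx": 3, "dy": 0, "dz": 0, "yaw": 0},
])

```text
t: 23.58
eef_pos: [463.8, 216.8, 183.1]
tool_rot: [0.707, 0.707, -0.0, 0.0]
ft_force: [0.9, -0.4, -0.1]
width: 0.518
grip_force: 40.8
```

>>> apply_moves([
  {"dx": 2, "dy": 0, "dz": 0, "yaw": 0},
  {"dx": 1.1, "dy": 0, "dz": 0, "yaw": 0},
  {"dx": 0, "dy": 0, "dz": 1, "yaw": 0},
  {"dx": 0, "dy": 0, "dz": 2, "yaw": 0},
  {"dx": 0, "dy": 0, "dz": 2.5, "yaw": 0},
  {"dx": 0, "dy": 0, "dz": 2.5, "yaw": 0},
  {"dx": 0, "dy": 0, "dz": 2, "yaw": 0},
  {"dx": 0, "dy": 0, "dz": 1.5, "yaw": 0},
  {"dx": 0, "dy": 0, "dz": 1, "yaw": 0},
  {"dx": 0, "dy": 0, "dz": 0, "yaw": 0},
  {"dx": 0, "dy": 0, "dz": 0, "yaw": 0},
  {"dx": 0, "dy": 0, "dz": 0, "yaw": 0},
])

```text
t: 24.58
eef_pos: [464.9, 246.1, 58.5]
tool_rot: [0.707, 0.707, 0.0, 0.0]
ft_force: [-0.8, -0.3, -0.8]
width: 0.507
grip_force: 40.8
```

>>> apply_moves([
  {"dx": 0.5, "dy": 0, "dz": 0, "yaw": 0},
  {"dx": 0.5, "dy": 0, "dz": 0, "yaw": 0},
  {"dx": 0, "dy": 0, "dz": 0.4, "yaw": 0},
  {"dx": 0, "dy": 0, "dz": 0.4, "yaw": 0},
  {"dx": 0, "dy": 0, "dz": 0.2, "yaw": 0},
  {"dx": 0, "dy": 0, "dz": 0, "yaw": 0},
  {"dx": 0, "dy": 0, "dz": 0, "yaw": 0},
  {"dx": 0, "dy": 0, "dz": 0, "yaw": 0},
])

```text
t: 25.25
eef_pos: [464.4, 256.2, 47.7]
tool_rot: [0.707, 0.707, -0.0, -0.0]
ft_force: [0.4, 0.0, -0.5]
width: 0.511
grip_force: 40.8
```

>>> apply_moves([
  {"dx": 0, "dy": 0, "dz": 0.1, "yaw": 0},
  {"dx": 0, "dy": 0, "dz": 0.05, "yaw": 0},
  {"dx": 0, "dy": 0, "dz": 0, "yaw": 0},
  {"dx": 0, "dy": 0, "dz": 0, "yaw": 0},
])

```text
t: 25.58
eef_pos: [464.6, 256.3, 46.6]
tool_rot: [0.707, 0.707, 0.0, 0.0]
ft_force: [-0.9, 0.4, 6.8]
width: 0.513
grip_force: 41.2
```

>>> apply_moves([
  {"dx": 0, "dy": 0, "dz": 0, "yaw": 0},
  {"dx": 0, "dy": 0, "dz": 0, "yaw": 0},
  {"dx": 0, "dy": 0, "dz": 0, "yaw": 0},
  {"dx": 0, "dy": 0, "dz": 0, "yaw": 0},
  {"dx": 0, "dy": 0, "dz": 0, "yaw": 0},
  {"dx": 0, "dy": 0, "dz": 0, "yaw": 0},
  {"dx": 0, "dy": 0, "dz": 0, "yaw": 0},
  {"dx": 0, "dy": 0, "dz": 0, "yaw": 0},
  {"dx": 0, "dy": 0, "dz": 0, "yaw": 0},
  {"dx": 0, "dy": 0, "dz": 0, "yaw": 0},
], jaw=8.3)

```text
t: 26.42
eef_pos: [464.5, 256.3, 46.3]
tool_rot: [0.707, 0.707, -0.0, -0.0]
ft_force: [-0.4, 0.4, -0.8]
width: 0.969
grip_force: 0.0
```

>>> apply_moves([
  {"dx": 0, "dy": 0, "dz": -1, "yaw": 0},
  {"dx": 0, "dy": 0, "dz": -2, "yaw": 0},
  {"dx": 0, "dy": 0, "dz": -3, "yaw": 0},
  {"dx": 0, "dy": 0, "dz": -3, "yaw": 0},
  {"dx": 0, "dy": 0, "dz": -3, "yaw": 0},
  {"dx": -1, "dy": 0, "dz": -1, "yaw": 0},
  {"dx": -3, "dy": 0, "dz": 0, "yaw": 0},
  {"dx": -3.5, "dy": 0, "dz": 0, "yaw": 0},
  {"dx": -3.5, "dy": 0, "dz": 0, "yaw": 0},
  {"dx": -3.5, "dy": 0, "dz": 0, "yaw": 0},
  {"dx": -3.5, "dy": 0, "dz": 0, "yaw": 0},
  {"dx": -3.5, "dy": 0, "dz": 0, "yaw": 0},
])

```text
t: 27.42
eef_pos: [463.9, 39.6, 176.8]
tool_rot: [0.707, 0.707, 0.0, 0.0]
ft_force: [1.0, 0.1, 0.8]
width: 0.974
grip_force: 0.0
```

>>> apply_moves([
  {"dx": -3.5, "dy": 0, "dz": 0, "yaw": 0},
  {"dx": -3.5, "dy": 0, "dz": 0, "yaw": 0},
  {"dx": -3.5, "dy": 0, "dz": 0, "yaw": 0},
  {"dx": -3.5, "dy": -0.3, "dz": 0, "yaw": 0},
  {"dx": -3.5, "dy": -1, "dz": 0, "yaw": 0},
  {"dx": -3, "dy": -1, "dz": 0, "yaw": 0},
  {"dx": -2, "dy": -1, "dz": 0, "yaw": 0},
  {"dx": -1.2, "dy": -1, "dz": 0, "yaw": 0},
  {"dx": 0, "dy": -1.2, "dz": 0, "yaw": 0},
  {"dx": 0, "dy": 0, "dz": 0, "yaw": 0},
  {"dx": 0, "dy": 0, "dz": 0, "yaw": 0},
])

```text
t: 28.33
eef_pos: [408.9, -195.2, 176.5]
tool_rot: [0.707, 0.707, 0.0, -0.0]
ft_force: [-0.1, 0.2, 0.7]
width: 0.97
grip_force: 0.0
```

```bash
python3 - <<'E'
from h import *
import pickle
s,c=grab("wrist"); pickle.dump((s,c),open("w2.pkl","wb")); cv2.imwrite("pics/w2.png",c["image"][...,::-1]); print(s["eef_pos"])
E
```

```text
[ 408.87831773 -195.23553654  176.54089494]
```

View pics/w2.png

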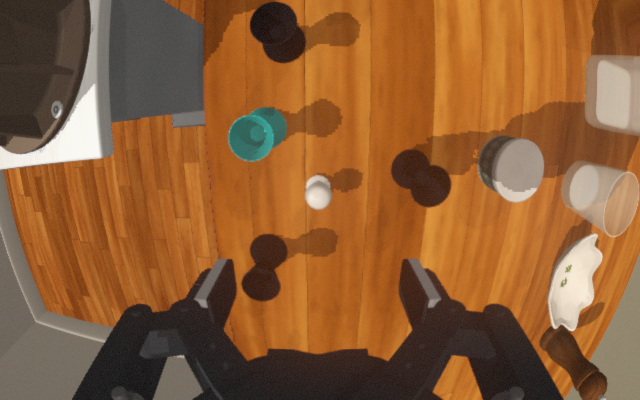

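The stopper at (318,196) is centred between the fingertips. The turquoise (252,135) and black (265,265) jiggers clear the finger paths.

```bash
python3 - <<'E'
from h import *
import pickle
s,c=pickle.load(open("w2.pkl","rb")); print(wz(s,c,318,196,37),wz(s,c,318,184,3))
E
```

```text
[ 409.29409767 -196.24086812   37.        ] [ 409.34134911 -193.94226038    3.        ]
```

>>> apply_moves([
  {"dx": -0.05, "dy": 0.05, "dz": 1.5, "yaw": 0},
  {"dx": 0, "dy": 0, "dz": 2, "yaw": 0},
  {"dx": 0, "dy": 0, "dz": 2, "yaw": 0},
  {"dx": 0, "dy": 0, "dz": 2, "yaw": 0},
  {"dx": 0, "dy": 0, "dz": 2, "yaw": 0},
  {"dx": 0, "dy": 0, "dz": 2, "yaw": 0},
  {"dx": 0, "dy": 0, "dz": 1.5, "yaw": 0},
  {"dx": 0, "dy": 0, "dz": 1, "yaw": 0},
  {"dx": 0, "dy": 0, "dz": 0.7, "yaw": 0},
  {"dx": 0, "dy": 0, "dz": 0, "yaw": 0},
  {"dx": 0, "dy": 0, "dz": 0, "yaw": 0},
  {"dx": 0, "dy": 0, "dz": 0, "yaw": 0},
])

```text
t: 29.38
eef_pos: [410.5, -196.3, 29.9]
tool_rot: [0.707, 0.707, 0.0, 0.0]
ft_force: [0.9, -0.1, 0.2]
width: 0.974
grip_force: 0.0
```

>>> apply_moves([
  {"dx": 0, "dy": 0, "dz": 0, "yaw": 0},
  {"dx": 0, "dy": 0, "dz": 0, "yaw": 0},
  {"dx": 0, "dy": 0, "dz": 0, "yaw": 0},
  {"dx": 0, "dy": 0, "dz": 0, "yaw": 0},
  {"dx": 0, "dy": 0, "dz": 0, "yaw": 0},
  {"dx": 0, "dy": 0, "dz": 0, "yaw": 0},
  {"dx": 0, "dy": 0, "dz": 0, "yaw": 0},
  {"dx": 0, "dy": 0, "dz": 0, "yaw": 0},
  {"dx": 0, "dy": 0, "dz": 0, "yaw": 0},
  {"dx": 0, "dy": 0, "dz": 0, "yaw": 0},
  {"dx": 0, "dy": 0, "dz": 0, "yaw": 0},
  {"dx": 0, "dy": 0, "dz": 0, "yaw": 0},
], jaw=1.5, grip_force=30)

```text
t: 30.38
eef_pos: [410.1, -196.3, 29.6]
tool_rot: [0.707, 0.707, 0.0, 0.0]
ft_force: [0.5, -0.3, 8.2]
width: 0.264
grip_force: 29.3
```

>>> apply_moves([
  {"dx": 0, "dy": 0, "dz": -1, "yaw": 0},
  {"dx": 0, "dy": 0, "dz": -2, "yaw": 0},
  {"dx": 0, "dy": 0, "dz": -3, "yaw": 0},
  {"dx": 0, "dy": 0, "dz": -3, "yaw": 0},
  {"dx": 0, "dy": 0.4, "dz": -3, "yaw": 0},
  {"dx": 0, "dy": 1, "dz": -2, "yaw": 0},
  {"dx": 1, "dy": 1, "dz": 0, "yaw": 0},
  {"dx": 2, "dy": 1, "dz": 0, "yaw": 0},
  {"dx": 3, "dy": 1, "dz": 0, "yaw": 0},
  {"dx": 3, "dy": 1, "dz": 0, "yaw": 0},
  {"dx": 3, "dy": 0, "dz": 0, "yaw": 0},
  {"dx": 3, "dy": 0, "dz": 0, "yaw": 0},
])

```text
t: 31.38
eef_pos: [464.0, -44.8, 169.9]
tool_rot: [0.707, 0.707, 0.0, 0.0]
ft_force: [0.1, 0.6, -0.5]
width: 0.264
grip_force: 30.0
```

>>> apply_moves([
  {"dx": 3, "dy": 0, "dz": 0, "yaw": 0},
  {"dx": 3, "dy": 0, "dz": 0, "yaw": 0},
  {"dx": 3, "dy": 0, "dz": 0, "yaw": 0},
  {"dx": 3, "dy": 0, "dz": 0, "yaw": 0},
  {"dx": 3, "dy": 0, "dz": 0, "yaw": 0},
  {"dx": 3, "dy": 0, "dz": 0, "yaw": 0},
  {"dx": 3, "dy": 0, "dz": 0, "yaw": 0},
  {"dx": 3, "dy": 0, "dz": 0, "yaw": 0},
  {"dx": 3, "dy": 0, "dz": 0, "yaw": 0},
  {"dx": 3, "dy": 0, "dz": 0, "yaw": 0},
  {"dx": 3, "dy": 0, "dz": 0, "yaw": 0},
  {"dx": 3, "dy": 0, "dz": 0, "yaw": 0},
])

```text
t: 32.38
eef_pos: [463.4, 315.2, 170.0]
tool_rot: [0.707, 0.707, -0.0, 0.0]
ft_force: [1.2, -0.4, -0.3]
width: 0.268
grip_force: 30.0
```

>>> apply_moves([
  {"dx": 1.5, "dy": 0, "dz": 0, "yaw": 0},
  {"dx": 1, "dy": 0, "dz": 0, "yaw": 0},
  {"dx": 0.4, "dy": 0, "dz": 0, "yaw": 0},
  {"dx": 0, "dy": 0, "dz": 0, "yaw": 0},
  {"dx": 0, "dy": 0, "dz": 0, "yaw": 0},
])

```text
t: 32.8
eef_pos: [463.8, 341.8, 169.3]
tool_rot: [0.707, 0.707, -0.0, 0.0]
ft_force: [-0.1, -0.3, -0.2]
width: 0.267
grip_force: 30.0
```

>>> apply_moves([
  {"dx": 0, "dy": 0, "dz": 1, "yaw": 0},
  {"dx": 0, "dy": 0, "dz": 2, "yaw": 0},
  {"dx": 0, "dy": 0, "dz": 2.5, "yaw": 0},
  {"dx": 0, "dy": 0, "dz": 2.5, "yaw": 0},
  {"dx": 0, "dy": 0, "dz": 2, "yaw": 0},
  {"dx": 0, "dy": 0, "dz": 1, "yaw": 0},
  {"dx": 0, "dy": 0, "dz": 0.7, "yaw": 0},
  {"dx": 0, "dy": 0, "dz": 0.4, "yaw": 0},
  {"dx": 0, "dy": 0, "dz": 0, "yaw": 0},
  {"dx": 0, "dy": 0, "dz": 0, "yaw": 0},
  {"dx": 0, "dy": 0, "dz": 0, "yaw": 0},
])

```text
t: 33.72
eef_pos: [464.5, 343.1, 49.2]
tool_rot: [0.707, 0.707, 0.001, 0.0]
ft_force: [-1.0, 0.0, -0.4]
width: 0.266
grip_force: 30.0
```

>>> apply_moves([
  {"dx": -0.1, "dy": 0, "dz": 0.3, "yaw": 0},
  {"dx": 0, "dy": 0, "dz": 0.2, "yaw": 0},
  {"dx": 0, "dy": 0, "dz": 0.1, "yaw": 0},
  {"dx": 0, "dy": 0, "dz": 0, "yaw": 0},
  {"dx": 0, "dy": 0, "dz": 0, "yaw": 0},
])

```text
t: 34.13
eef_pos: [464.1, 341.9, 42.6]
tool_rot: [0.707, 0.707, 0.0, 0.0]
ft_force: [-0.8, -0.5, 4.2]
width: 0.265
grip_force: 30.6
```

Contact. Release and retreat.

>>> apply_moves([
  {"dx": 0, "dy": 0, "dz": 0, "yaw": 0},
  {"dx": 0, "dy": 0, "dz": 0, "yaw": 0},
  {"dx": 0, "dy": 0, "dz": 0, "yaw": 0},
  {"dx": 0, "dy": 0, "dz": 0, "yaw": 0},
  {"dx": 0, "dy": 0, "dz": 0, "yaw": 0},
  {"dx": 0, "dy": 0, "dz": 0, "yaw": 0},
  {"dx": 0, "dy": 0, "dz": 0, "yaw": 0},
  {"dx": 0, "dy": 0, "dz": 0, "yaw": 0},
], jaw=6.5)

```text
t: 34.8
eef_pos: [464.0, 341.8, 42.3]
tool_rot: [0.707, 0.707, -0.0, -0.0]
ft_force: [-0.5, 0.9, -0.7]
width: 0.761
grip_force: 0.0
```

>>> apply_moves([
  {"dx": 0, "dy": 0, "dz": -1, "yaw": 0},
  {"dx": 0, "dy": 0, "dz": -2, "yaw": 0},
  {"dx": 0, "dy": 0, "dz": -3, "yaw": 0},
  {"dx": 0, "dy": 0, "dz": -3, "yaw": 0},
  {"dx": 0, "dy": 0, "dz": -3, "yaw": 0},
  {"dx": 1, "dy": 0, "dz": -3, "yaw": 0},
  {"dx": 3, "dy": 0, "dz": -2, "yaw": 0},
  {"dx": 3, "dy": 0, "dz": 0, "yaw": 0},
  {"dx": 3, "dy": 0, "dz": 0, "yaw": 0},
  {"dx": 2, "dy": 0, "dz": 0, "yaw": 0},
  {"dx": 0, "dy": 0, "dz": 0, "yaw": 0},
  {"dx": 0, "dy": 0, "dz": 0, "yaw": 0},
])

```text
t: 35.8
eef_pos: [463.5, 462.4, 212.7]
tool_rot: [0.707, 0.708, 0.0, 0.0]
ft_force: [-0.9, -0.1, -0.1]
width: 0.763
grip_force: 0.0
```

```bash
python3 - <<'E'
from h import *
import pickle
c=camera("side");a=c["image"][110:240,250:410,::-1]; cv2.imwrite("pics/s4.png",cv2.resize(a,None,fx=4,fy=4,interpolation=cv2.INTER_CUBIC))
c=camera("top");a=c["image"][130:230,160:400,::-1]; cv2.imwrite("pics/t4.png",cv2.resize(a,None,fx=3.3333,fy=3.3333,interpolation=cv2.INTER_CUBIC))
E
```

```text
(no output)
```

View pics/s4.png

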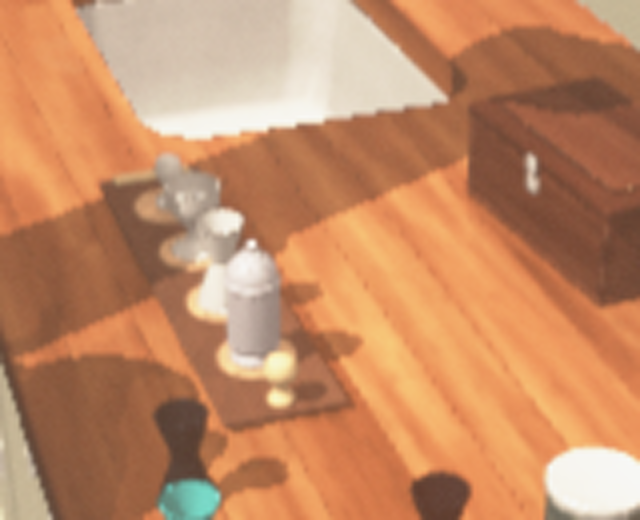

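View pics/t4.png

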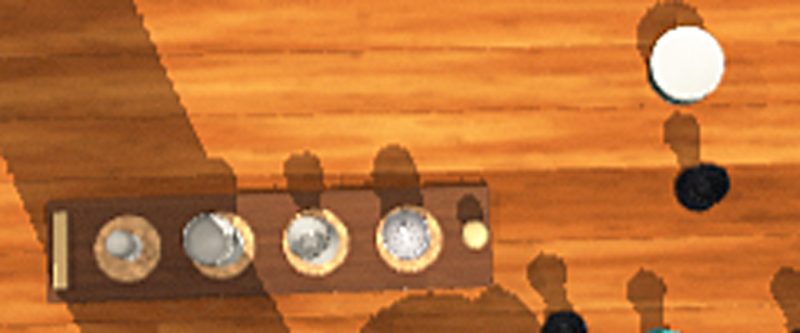

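All four stand upright on their pads in the right order. I'll check the centring numerically, using the top-crop pixels for the caster dome (406,233), jigger rim (310,238), egg rim (212,239) and stopper ball (121,244).

```bash
python3 - <<'E'
from h import *
import pickle
c=pickle.load(open("c0.pkl","rb"))["top"]
for x,y,z in((406,233,77),(310,238,83),(212,239,71),(121,244,50)): print(at_z(c,(x+.5)/3.3333-.5+160,(y+.5)/3.3333-.5+130,z).round(1))
E
```

```text
[464.4  85.7  77. ]
[461.6 167.8  83. ]
[463.8 253.9  71. ]
[463.2 337.6  50. ]
```

```bash
python3 -c "
from plant import *
print(sign_off())"
```

```text
the job is handed in; nothing more can be done
None
```

I handed the job in at about 36 s: the caster, jigger, egg cup and stopper stand upright and released on their pads, in that order from the knob, each within about 5 mm of its pad's centre by the top camera, and the tin was not touched; no verdict came back.

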